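# Unstack the hardware kit onto its outline boards

### The job

Take the stack of five metal parts apart and set each part upright on the blue board that shows its own outline, centred on the outline, with the long profile and the square block lined up with theirs. Set the parts down rather than letting them drop, do not tip any over, and at the end leave all five resting on their boards.

Things in the scene. Friction and masses are not known exactly. Their poses are not given: they have to be found in the camera images.
- profile: Aluminium profile bar, the bottom of the stack, lying flat: 60 mm along its x, 180 mm long along its y, 30 mm high; two dark grooves along its top. Carries the flange and the square block side by side, about 100 mm apart along its y (which at which end varies). Loose, does not move unless touched. Origin: centre of its underside, z up.
- flange: Large round steel disc, 56 mm diameter, 36 mm high, ring of six small dark holes in its top. Stands on the profile; the nut or the bush stands on it. Loose, does not move unless touched. Origin: centre of its underside, z up.
- block: Square dark steel block, 54 x 54 mm (sides along its x and y), 36 mm high, small spot near each corner of its top. Stands on the profile; the nut or the bush stands on it. Loose, does not move unless touched. Origin: centre of its underside, z up.
- nut: Tall hexagon steel nut, 36 mm across flats (one pair of flats faces along its +x and -x, the others every 60 degrees), 30 mm high, with a dark bore. Stands on the flange or on the block, as drawn. Loose, does not move unless touched. Origin: centre of its underside, z up.
- bush: Small round steel bush, 22 mm diameter, 34 mm high, with a dark bore. Stands on the flange or on the block, whichever does not carry the nut. Loose, does not move unless touched. Origin: centre of its underside, z up.
- board_profile: Blue board 80 mm (x) by 200 mm (y) with a white rectangle 60 x 180 mm, the long side along its y: the profile's place, either way round. Fixed to the bench, 4 mm thick, nothing stands up from it. Origin: centre of its underside, under the centre of the outline; its top face is 4 mm higher; z up.
- board_flange: Blue board 90 x 90 mm with a large white disc of 56 mm diameter: the flange's place; the turn does not matter. Fixed to the bench, 4 mm thick, nothing stands up from it. Origin: centre of its underside, under the centre of the outline; its top face is 4 mm higher; z up.
- board_block: Blue board 90 x 90 mm with a white square of 54 mm, sides along its x and y: the block's place, in any of the four quarter turns. Fixed to the bench, 4 mm thick, nothing stands up from it. Origin: centre of its underside, under the centre of the outline; its top face is 4 mm higher; z up.
- board_nut: Blue board 90 x 90 mm with a white hexagon 36 mm across flats: the nut's place; the turn does not matter. Fixed to the bench, 4 mm thick, nothing stands up from it. Origin: centre of its underside, under the centre of the outline; its top face is 4 mm higher; z up.
- board_bush: Blue board 90 x 90 mm with a small white disc of 22 mm diameter: the bush's place; the turn does not matter. Fixed to the bench, 4 mm thick, nothing stands up from it. Origin: centre of its underside, under the centre of the outline; its top face is 4 mm higher; z up.

How it is judged:
At the end, for the whole second after the job is handed in: Each of the five parts stands upright (within 0.1 rad) and at rest directly on its own board, its centre within 10 mm of the outline's centre, not touched by the fingers; the profile is lined up with its outline within 0.17 rad and the square block within 0.2 rad (any quarter turn) (horizontal distance between profile and board_profile below 0.01 m and z of profile in the frame of board_profile between 0.002 and 0.007 m and angle between each of profile, flange, block, nut, bush's own z axis and vertical below 0.1 rad and linear speed of each of profile, flange, block, nut, bush below 0.02 m/s and contact force between each of profile, flange, block, nut, bush and the fingers below 0.05 N and horizontal distance between flange and board_flange below 0.01 m and z of flange in the frame of board_flange between 0.002 and 0.007 m and horizontal distance between block and board_block below 0.01 m and z of block in the frame of board_block between 0.002 and 0.007 m and horizontal distance between nut and board_nut below 0.01 m and z of nut in the frame of board_nut between 0.002 and 0.007 m and horizontal distance between bush and board_bush below 0.01 m and z of bush in the frame of board_bush between 0.002 and 0.007 m and angle between the y axis of profile and the y axis of board_profile, either way round below 0.17 rad and (angle between the x axis of block and the x axis of board_block, either way round below 0.2 rad or angle between the x axis of block and the y axis of board_block, either way round below 0.2 rad)).
It fails at once if a part is tipped over (leans more than 0.5 rad) (angle between any of profile, flange, block, nut, bush's own z axis and vertical above 0.5 rad).
It fails at once if a part is dropped (falls free, touching nothing, faster than 0.6 m/s: about 18 mm) ((linear speed of profile above 0.6 m/s and contact force between profile and anything else below 0.01 N) or (linear speed of flange above 0.6 m/s and contact force between flange and anything else below 0.01 N) or (linear speed of block above 0.6 m/s and contact force between block and anything else below 0.01 N) or (linear speed of nut above 0.6 m/s and contact force between nut and anything else below 0.01 N) or (linear speed of bush above 0.6 m/s and contact force between bush and anything else below 0.01 N)).
It also fails if it takes over 144 s, if anything falls off the work surface, if the arm or the gripper's body presses on something with over 40 N, if the wrist force passes 120 N, or if a joint passes its speed limit or range.

### The arm

A 7-joint arm with a two-finger parallel gripper is mounted at the origin on the work surface. World frame = base frame: x ahead of the robot, y to its left, z up, the work surface at z = 0. Lengths are in m, angles in rad, forces in N, time in s.
With the tool pointing down it reaches from about 0.4 to 0.85 m from the base axis. Payload 10.4 kg.
Tool frame: the origin (TCP) lies midway between the tips of the shut fingers; the grasp point (between the pads) lies 19 mm behind it; z points along the fingers, x is the direction in which the jaws open and shut, and the axes are right-handed (so a half turn about z gives the same grasp; the last joint's range is limited). The gripper opens to 87 mm and grips with 3 to 60 N. Pads are 19 mm wide; open, the fingers measure 117 mm over their backs; the gripper's body (75 mm by 190 mm) begins 51 mm behind the grasp point.
Start: joints at [-1.261, 0.332, -0.065, 1.46, 0.022, 1.35, -0.088], TCP at [0.204, 0.591, 0.223] pointing down, gripper open.
Joint ranges: [-2.6, 2.6], [-0.5, 2.12], [-1.47, 1.34], [0.16, 2.42], [-1.27, 4.41], [0.06, 2.06], [-2.6, 2.6]. Speed limits (rad/s): [2.22, 2.22, 2.79, 2.79, 3.14, 3.14, 3.14].

### API

Orientations are given as [roll, pitch, yaw] about the fixed x, y, z axes, in that order (R = Rz(yaw) Ry(pitch) Rx(roll)).
In Python, from plant import sense, get_image, camera_params, hand_in gives the robot as it stands.
- The arm moves only by the shell command python3 -m crank 'ROWS'. ROWS is JSON, a list of rows, each a list of 5 numbers: the closure in counts, from 0 (fully open) to 255 (shut), then the shift along the tool's x, y, z in m, then the turn about the tool's z in degrees. A call has 1 to 12 rows; each row is the pose to reach, as a shift and turn from the pose measured when the call began, along the tool's axes at that moment; what a row does not reach only later rows make up. A row lasts 1/8 s, in which the tool goes at most 62.5 mm and 10.7 degrees, less where a joint would pass 70% of its speed; a pose out of reach is approached as far as the arm can. A call with a gripper value outside its range is refused whole. The fingers move at their own pace and stop on an object; the grip force is fixed at half the most. Time passes only in rows, so rows that repeat a pose let the fingers close. It gives the time, the measured TCP pose, the force and the opening at its end, in the units of the state.
- sense(): the state, without advancing time (a new reading comes with each control period).
- get_image(name): name is "side" or "top" or "wrist"; returns the picture (384x512x3 uint8, red, green, blue); there is no depth.
- camera_params(name): a dict with "fov_y" (degrees; the focal length in pixels is half the picture's height over the tangent of half this angle, whatever the lens; pixels are square), "cx", "cy" (the principal point, pixels), "R" (3x3) and "t" (3): a world point X has camera coordinates R X + t. Camera axes: x right, y down, z forward; pixel columns grow to the right and rows downward; lengths in m; the calibration is good to about 2 mm. A picture is of the moment at which its call begins: read the wrist's pose just before it. camera_params takes no time and is no camera call; for the wrist camera it gives the pose at the moment of the call.
- hand_in(): hands the job in, once; it reports no verdict.
The state is a dict: "time_s": time; "joint_positions": joint angles; "dq": joint speeds; "effort": joint torques, N m; "ee_pos": TCP position; "ee_rot": TCP orientation; "ft_force": force on the tool from outside, world axes, zero at the start; "torque": the same for the moment, N m; "gripper_width": finger opening in m.
Only numpy, scipy, OpenCV 4.12 (cv2) and the standard library are available. Lean on these libraries where they do the work, as an engineer would, in place of code of your own. Each camera call takes 0.05 s, during which the arm holds its last target. There are 200 camera calls.

## Working session

There is one attempt and no reset: what is moved stays moved. The work goes in short steps, Python scripts to look and compute and a shell command to move; the robot and the scene stay as the last step left them, time stands still between calls to the robot, and variables do not carry over. Pictures are saved under pics/ and viewed, about 12 in all and at most 16, crops included, and the job is handed in when it is done.

```bash
mkdir -p pics; ls
python3 - <<'E'
from plant import *
import cv2
s=sense();print({k:s[k] for k in('time_s','ee_pos','ee_rot','gripper_width','ft_force')})
for n in('side','top','wrist'):
    p=camera_params(n);print(n,p)
for n in('side','top'):
    cv2.imwrite(f'pics/{n}0.png',get_image(n)[:,:,::-1])
E
```

```text
pics
{'time_s': 0.0, 'ee_pos': array([0.20404825, 0.59032887, 0.22176244]), 'ee_rot': array([3.14154908e+00, 1.40025503e-03, 1.23798691e+00]), 'gripper_width': 0.08702886535205441, 'ft_force': array([ 0.45900515, -0.50965593, -0.02497783])}
side {'fov_y': 55.23301148299278, 'cx': 254.42070249076295, 'cy': 194.02356905993932, 'R': array([[-0.979976  , -0.1987245 , -0.01247485],
       [-0.09046901,  0.50019244, -0.86117529],
       [ 0.17737645, -0.84280253, -0.50815499]]), 't': array([0.53509176, 0.12391635, 0.93323547])}
top {'fov_y': 51.63101849839798, 'cx': 253.809843008538, 'cy': 189.90644069135342, 'R': array([[ 0.01274656, -0.99978084,  0.01660689],
       [-0.99272248, -0.01464204, -0.11953113],
       [ 0.11974809, -0.01496243, -0.99269155]]), 't': array([-0.01999947,  0.55357993,  0.98955878])}
wrist {'fov_y': 58.9354147253289, 'cx': 251.11211649578922, 'cy': 190.93625134815915, 'R': array([[ 0.32438368,  0.94592332, -0.0020728 ],
       [ 0.90784982, -0.31071026,  0.28154544],
       [ 0.26567635, -0.09321053, -0.95954566]]), 't': array([-0.62415913, -0.03589945,  0.39086117])}
```

View pics/top0.png

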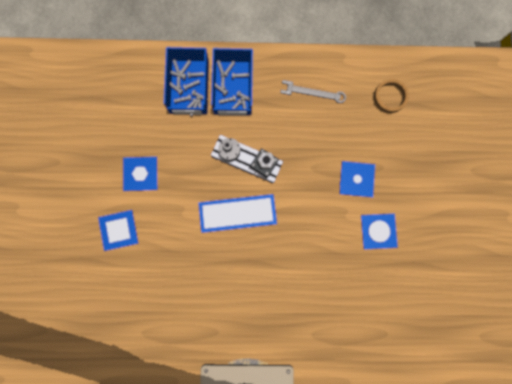

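View pics/side0.png

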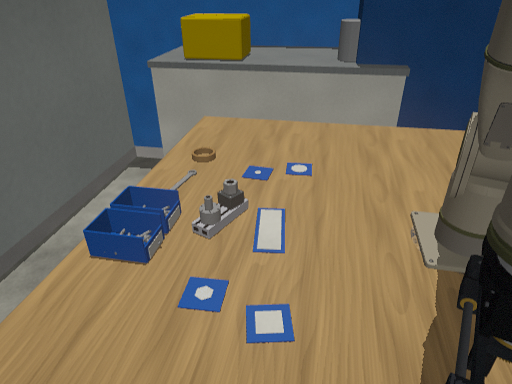

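The top view shows the nut board at (140,174), block board (118,230), profile board (237,212), bush board (357,179) and flange board (379,231). The stack has the bush on the flange at the left (228,148) and the nut on the block at the right (266,159). The side view agrees.

```bash
cat > vis.py <<'E'
import numpy as np, cv2
from plant import *
def ray(p,uv,z):
    f=192/np.tan(np.radians(p['fov_y']/2))
    d=p['R'].T@np.array([(uv[0]-p['cx'])/f,(uv[1]-p['cy'])/f,1.]); c=-p['R'].T@p['t']
    return (c+d*(z-c[2])/d[2])[:2]
def proj(p,X):
    f=192/np.tan(np.radians(p['fov_y']/2)); c=p['R']@np.array(X)+p['t']
    return c[:2]/c[2]*f+[p['cx'],p['cy']]
def blob(im,p,seed,z,white=True,r=60):
    """white blob inside blue around seed -> world centre, yaw of min rect, sizes"""
    i=im.astype(int)
    m=((i.min(2)>150)&(i.max(2)-i.min(2)<45)) if white else (i[...,2]>i[...,0]+60)
    n,l,st,c=cv2.connectedComponentsWithStats(m.astype(np.uint8))
    k=min((k for k in range(1,n) if st[k,4]>15),key=lambda k:np.hypot(*(c[k]-seed)))
    ys,xs=np.nonzero(l==k)
    w=np.array([ray(p,(x,y),z) for x,y in zip(xs,ys)])
    # subpixel-ish: centroid of world points
    rc=cv2.minAreaRect((w*1000).astype(np.float32))
    return w.mean(0),rc,st[k,4]
E
python3 - <<'E'
from vis import *
for n,S in(('top',dict(nut=(140,174),block=(118,230),profile=(237,212),bush=(357,179),flange=(379,231))),('side',dict(nut=(204,293),block=(268,322),profile=(269,230),bush=(258,172),flange=(299,169)))):
    im=cv2.imread(f'pics/{n}0.png')[:,:,::-1];p=camera_params(n)
    for k,s in S.items():
        w,rc,a=blob(im,p,s,.004);print(n,k,w.round(4),a,np.round(rc[1]),round(rc[2],1))
im=cv2.imread('pics/top0.png');cv2.imwrite('pics/stack.png',cv2.resize(im[120:200,190:310],None,fx=6,fy=6,interpolation=cv2.INTER_CUBIC))
p=camera_params('top')
for nm,uv,z in(('bush',(228,146),.1),('nut',(266,159),.096)):print(nm,ray(p,uv,z))
for c in[(219,136),(282,166),(274,182),(212,155)]:print(ray(p,c,.03))
E
```

```text
top nut [0.5977 0.2909] 147 [32. 35.] 0.9
top block [0.4473 0.3413] 415 [53. 53.] 13.8
top profile [0.496  0.0308] 1519 [ 59. 179.] 7.2
top bush [ 0.5915 -0.2884] 43 [16. 19.] 89.0
top flange [ 0.4534 -0.3438] 340 [51. 53.] 44.5
side nut [0.5986 0.2914] 180 [36. 37.] 68.3
side block [0.4483 0.3422] 611 [53. 55.] 14.1
side profile [0.4967 0.0372] 868 [ 59. 181.] 7.0
side bush [ 0.5934 -0.2879] 16 [18. 15.] 10.1
side flange [ 0.4548 -0.3436] 91 [51. 48.] 10.0
bush [0.65264739 0.0529173 ]
nut [ 0.62271598 -0.04025135]
[0.6953746  0.08075461]
[ 0.61808458 -0.08515854]
[ 0.57564029 -0.06455763]
[0.64431885 0.09781137]
```

View pics/stack.png

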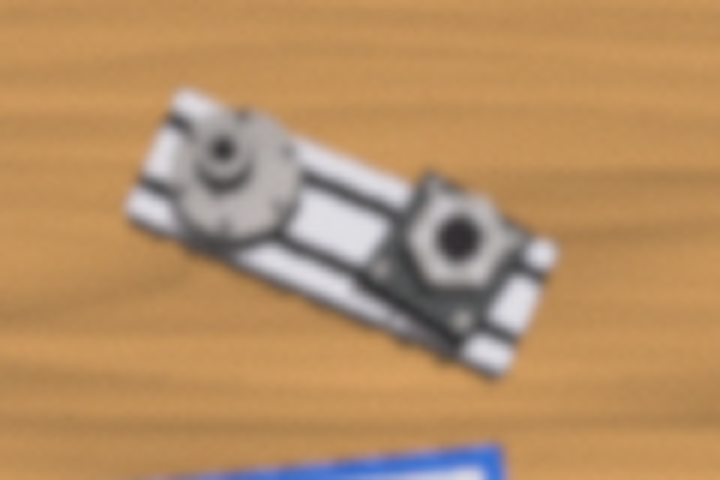

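```bash
cat >> vis.py <<'E'
def go(x,y,z,yawdeg,sym=180):
    s=sense();R=cv2.Rodrigues(np.zeros(3))[0]
    from scipy.spatial.transform import Rotation as Ro
    R=Ro.from_euler('xyz',s['ee_rot']).as_matrix()
    d=R.T@(np.array([x,y,z])-s['ee_pos']); yaw=np.degrees(np.arctan2(R[1,0],R[0,0]))
    t=-(yawdeg-yaw); t=(t+sym/2)%sym-sym/2
    print('shift',d.round(4),'turn',round(t,1),'| pos',s['ee_pos'].round(4),'yaw',round(yaw,1),'w',round(s['gripper_width'],4),'t',round(s['time_s'],2))
E
python3 - <<'E'
from vis import *
p=camera_params('top')
print('bush',ray(p,(226.8,144.6),.1),'nut',ray(p,(190+460.5/6-.5,120+238.5/6-.5),.096))
pw=camera_params('wrist');c=-pw['R'].T@pw['t'];print('cam',c,'axis',pw['R'][2])
go(.65,.05,.25,66)
# profile white/ grey silhouettes; board angles
E
```

```text
bush [0.65608366 0.05591236] nut [ 0.62210499 -0.0408679 ]
cam [0.13122111 0.61570498 0.38395342] axis [ 0.26571795 -0.09305884 -0.95954886]
shift [-0.3651  0.598  -0.0276] turn 4.9 | pos [0.2041 0.5904 0.2219] yaw 70.9 w 0.0868 t 0.1
```

```bash
python3 -m crank '[[0,-0.03,0.05,-0.01,0.5],[0,-0.09,0.15,-0.02,2],[0,-0.15,0.25,-0.028,5],[0,-0.21,0.34,-0.028,5],[0,-0.25,0.41,-0.028,5],[0,-0.29,0.47,-0.028,5],[0,-0.32,0.53,-0.028,5],[0,-0.345,0.57,-0.028,5],[0,-0.358,0.587,-0.028,5],[0,-0.365,0.598,-0.028,5],[0,-0.365,0.598,-0.028,5],[0,-0.365,0.598,-0.028,5]]'
python3 - <<'E'
from vis import *
cv2.imwrite('pics/w1.png',get_image('wrist')[:,:,::-1]);go(.656,.056,.15,66)
p=camera_params('wrist')
np.save('w1.npy',p,allow_pickle=True)
print(proj(p,(.656,.056,.1)),proj(p,(.622,-.041,.096)))
E
```

```text
time_s: 1.6
ee_pos: [0.6513, 0.0452, 0.2495]
ee_rot: [3.141, 0.004, 1.145]
ft_force: [-0.2, 0.2, -0.9]
gripper_width: 0.087
shift [ 0.0121 -0.0003  0.0993] turn -0.4 | pos [0.6515 0.0452 0.2494] yaw 65.6 w 0.0866 t 1.65
[264.18411527 176.07792165] [157.59236354 183.84074279]
```

View pics/w1.png

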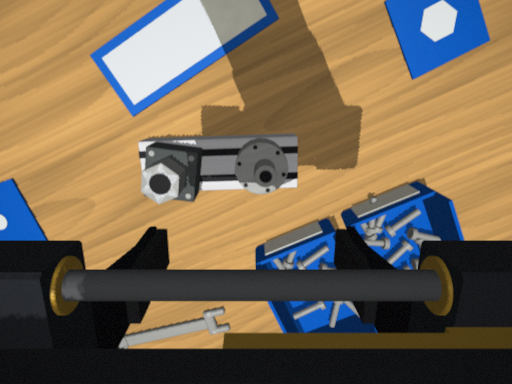

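The wrist view has the bush bore at (265,177) and the nut bore at (160,183), both within 2.5 px of prediction. I'll grasp the bush.

```bash
python3 - <<'E'
from vis import *
p=np.load('w1.npy',allow_pickle=True).item()
print(ray(p,(265,177),.1),ray(p,(160.5,183),.096),'flange',ray(p,(262,165),.066))
q=[ray(p,c,.066) for c in((151,143),(201,148),(192,200))];print(q,[np.degrees(np.arctan2(*(b-a)[::-1])) for a,b in zip(q,q[1:])])
E
python3 -m crank '[[0,0.006,0,0.04,0],[0,0.012,0,0.09,0],[0,0.012,0,0.13,0],[0,0.012,0,0.155,0],[0,0.012,0,0.17,0],[0,0.012,0,0.176,0],[0,0.012,0,0.176,0],[255,0.012,0,0.176,0],[255,0.012,0,0.176,0],[255,0.012,0,0.176,0],[255,0.012,0,0.176,0],[255,0.012,0,0.176,0]]'
```

```text
[0.65713582 0.05634383] [ 0.62240882 -0.03804026] flange [0.65239482 0.05630381]
[array([ 0.58517159, -0.03767316]), array([0.61063758, 0.00653638]), array([ 0.65668377, -0.02729   ])] [np.float64(60.05680120304674), np.float64(-36.301696498784416)]
time_s: 3.15
ee_pos: [0.6562, 0.0555, 0.0734]
ee_rot: [3.141, 0.004, 1.145]
ft_force: [-0.3, 0.6, -0.5]
gripper_width: 0.0448
```

```bash
python3 -m crank '[[255,0,0,0,0],[255,0,0,0,0],[255,0,0,0,0],[255,0,0,0,0],[255,0,0,0,0],[255,0,0,0,0],[255,0,0,0,0]]'; python3 -m crank '[[255,0,0,-0.005,0],[255,0,0,-0.01,0],[255,0,0,-0.03,0],[255,0,0,-0.06,0],[255,0,0,-0.09,0],[255,0,0,-0.1,0],[255,0,0,-0.1,0]]'
python3 - <<'E'
from vis import *
go(.592,-.288,.12,66)
E
```

```text
time_s: 4.03
ee_pos: [0.6562, 0.0555, 0.0733]
ee_rot: [3.141, 0.004, 1.146]
ft_force: [0.3, -0.4, -1.0]
gripper_width: 0.0211
time_s: 4.9
ee_pos: [0.6566, 0.0559, 0.174]
ee_rot: [3.14, 0.003, 1.146]
ft_force: [-0.0, -0.3, -1.2]
gripper_width: 0.021
shift [-0.3398  0.083   0.0552] turn -0.4 | pos [0.6566 0.0559 0.174 ] yaw 65.6 w 0.021 t 4.9
```

```bash
python3 -m crank '[[255,-0.03,0.007,0,0],[255,-0.08,0.02,0,0],[255,-0.135,0.033,0,0],[255,-0.19,0.046,0,0],[255,-0.245,0.06,0.02,0],[255,-0.29,0.071,0.04,0],[255,-0.325,0.08,0.055,0],[255,-0.34,0.083,0.07,0],[255,-0.34,0.083,0.09,0],[255,-0.34,0.083,0.1,0],[255,-0.34,0.083,0.1,0]]'
python3 - <<'E'
from vis import *
go(.592,-.288,.0115,66)
E
```

```text
time_s: 6.28
ee_pos: [0.5922, -0.2862, 0.0741]
ee_rot: [-3.141, 0.002, 1.148]
ft_force: [0.6, 0.5, -0.5]
gripper_width: 0.0214
shift [-0.0016  0.0005  0.0626] turn -0.2 | pos [ 0.5922 -0.2862  0.0741] yaw 65.8 w 0.0214 t 6.28
```

```bash
python3 -m crank '[[255,-0.0015,0.0005,0.02,0],[255,-0.0015,0.0005,0.04,0],[255,-0.0015,0.0005,0.055,0],[255,-0.0015,0.0005,0.06,0],[255,-0.0015,0.0005,0.062,0],[255,-0.0015,0.0005,0.063,0],[255,-0.0015,0.0005,0.063,0]]'
python3 -m crank '[[200,0,0,0,0],[150,0,0,0,0],[100,0,0,0,0],[0,0,0,0,0],[0,0,0,0,0],[0,0,0,-0.005,0],[0,0,0,-0.03,0],[0,0,0,-0.07,0],[0,0,0,-0.11,0],[0,0,0,-0.14,0],[0,0,0,-0.15,0],[0,0,0,-0.15,0]]'
python3 - <<'E'
from vis import *
cv2.imwrite('pics/w2.png',get_image('wrist')[:,:,::-1]);go(.6225,-.039,.16,60)
p=camera_params('wrist')
print(proj(p,(.592,-.288,.004)),proj(p,(.592,-.288,.038)))
E
```

```text
time_s: 7.15
ee_pos: [0.5923, -0.2881, 0.0116]
ee_rot: [3.141, 0.002, 1.148]
ft_force: [0.2, -0.6, -1.1]
gripper_width: 0.021
time_s: 8.65
ee_pos: [0.5924, -0.2877, 0.1616]
ee_rot: [3.141, 0.002, 1.148]
ft_force: [0.7, 0.6, -0.4]
gripper_width: 0.0874
shift [ 2.391e-01 -7.410e-02  1.000e-04] turn 5.8 | pos [ 0.592  -0.2874  0.1606] yaw 65.8 w 0.0871 t 8.7
[251.02415826 174.91232503] [250.89489861 184.14347984]
```

View pics/w2.png

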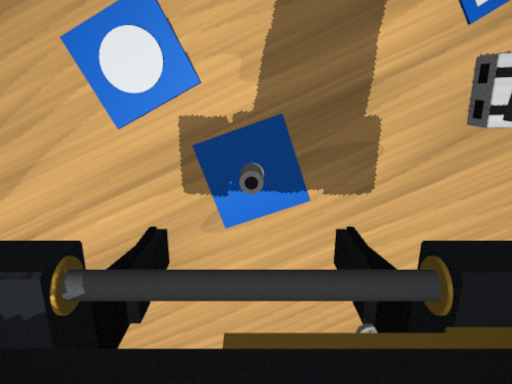

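The bush stands with its top at (251,182). The board centre is at about (252,173), so the bush is well centred. Next I need the nut's orientation.

```bash
python3 - <<'E'
from vis import *
im=cv2.imread('pics/w1.png');cv2.imwrite('pics/nut.png',cv2.resize(im[130:215,130:215],None,fx=7,fy=7,interpolation=cv2.INTER_CUBIC))
im=cv2.imread('pics/w2.png')[:,:,::-1];print(blob(im,camera_params('wrist'),(131,59),.004))
E
python3 -m crank '[[0,0.03,-0.01,0,1],[0,0.08,-0.025,0,2],[0,0.13,-0.04,0,3],[0,0.18,-0.055,0,4],[0,0.215,-0.067,0,5],[0,0.239,-0.074,0,6],[0,0.239,-0.074,0,6],[0,0.239,-0.074,0,6]]'
```

```text
(array([ 0.45321163, -0.34174187]), ((453.5270690917969, -341.7447509765625), (55.010498046875, 54.91169738769531), 18.989131927490234), np.int32(3344))
time_s: 9.7
ee_pos: [0.622, -0.0404, 0.1592]
ee_rot: [-3.14, 0.004, 1.042]
ft_force: [0.2, -0.2, 0.9]
gripper_width: 0.0869
```

View pics/nut.png

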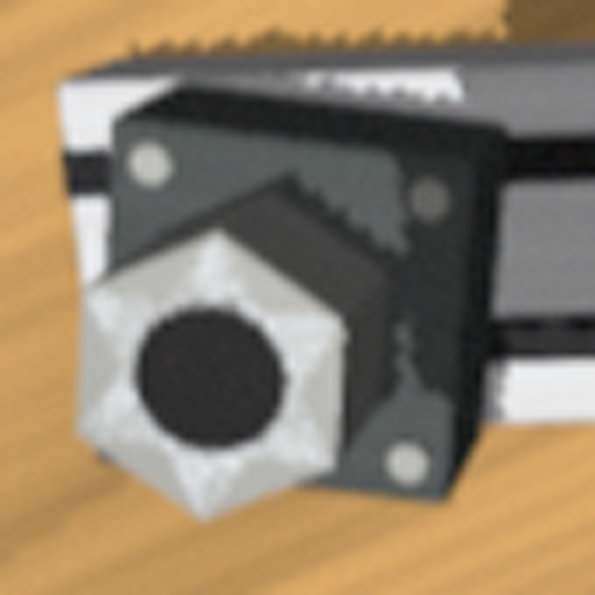

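Run:
```python
from vis import *
p=np.load('w1.npy',allow_pickle=True).item()
W=lambda c,z:ray(p,(130+(c[0]+.5)/7-.5,130+(c[1]+.5)/7-.5),z)
h=np.array([W(c,.096) for c in((215,230),(347,330),(337,465),(207,520),(78,430),(88,290))])
print('hex c',h.mean(0),[round(np.degrees(np.arctan2(*(h[(i+1)%6]-h[i])[::-1]))%60,1) for i in range(6)],[np.hypot(*(h[i]-h[i-3])) for i in range(3)])
s=[W(c,.066) for c in((150,163),(430,200),(407,463))]
print('block c',(s[0]+s[2])/2,[round(np.degrees(np.arctan2(*(s[i+1]-s[i])[::-1]))%90,1) for i in (0,1)],[np.hypot(*(s[i+1]-s[i])) for i in(0,1)])
print('nut',W((212,378),.096))
go(.622,-.039,.072,60)
```

```text
hex c [ 0.62276136 -0.03891588] [np.float64(26.6), np.float64(28.3), np.float64(29.2), np.float64(27.9), np.float64(26.7), np.float64(30.7)] [np.float64(0.041515331372746), np.float64(0.040729285896909544), np.float64(0.040858589915274836)]
block c [ 0.62230337 -0.03593861] [np.float64(58.2), np.float64(58.0)] [np.float64(0.04121565274615498), np.float64(0.04093718561503607)]
nut [ 0.62265703 -0.03887855]
shift [ 0.0016 -0.0006  0.0872] turn -0.3 | pos [ 0.622  -0.0404  0.1592] yaw 59.7 w 0.0869 t 9.7
```

```bash
python3 -m crank '[[0,0.002,0,0.03,1.5],[0,0.002,0,0.06,1.5],[0,0.002,0,0.08,1.5],[0,0.002,0,0.087,1.5],[0,0.002,0,0.087,1.5],[255,0.002,0,0.087,1.5],[255,0.002,0,0.087,1.5],[255,0.002,0,0.087,1.5],[255,0.002,0,0.087,1.5],[255,0.002,0,0.087,1.5],[255,0.002,0,0.087,1.5],[255,0.002,0,0.087,1.5]]'
python3 -m crank '[[255,0,0,0,0],[255,0,0,0,0],[255,0,0,0,0],[255,0,0,0,0]]'
python3 - <<'E'
from vis import *
go(.598,.291,.10,58)
E
```

```text
time_s: 11.2
ee_pos: [0.6227, -0.0389, 0.0722]
ee_rot: [-3.14, 0.004, 1.016]
ft_force: [0.1, -0.2, 0.6]
gripper_width: 0.0354
time_s: 11.7
ee_pos: [0.6227, -0.0389, 0.0722]
ee_rot: [-3.14, 0.004, 1.016]
ft_force: [-0.5, -0.3, 0.3]
gripper_width: 0.0356
shift [ 0.2674 -0.1948 -0.0286] turn 0.2 | pos [ 0.6227 -0.0389  0.0722] yaw 58.2 w 0.0356 t 11.7
```

```bash
python3 -m crank '[[255,0,0,-0.005,0],[255,0,0,-0.02,0],[255,0,0,-0.05,0],[255,0.04,-0.03,-0.07,0],[255,0.085,-0.062,-0.07,0],[255,0.13,-0.095,-0.07,0],[255,0.17,-0.124,-0.07,0],[255,0.21,-0.153,-0.06,0],[255,0.245,-0.178,-0.04,0],[255,0.267,-0.195,-0.02,0],[255,0.267,-0.195,0,0],[255,0.267,-0.195,0,0]]'
python3 - <<'E'
from vis import *
go(.598,.291,.0105,58)
E
```

```text
time_s: 13.2
ee_pos: [0.597, 0.2884, 0.0696]
ee_rot: [-3.14, 0.008, 1.015]
ft_force: [-0.3, -0.2, -1.1]
gripper_width: 0.0358
shift [ 0.0031 -0.0004  0.0591] turn 0.1 | pos [0.597  0.2884 0.0696] yaw 58.1 w 0.0358 t 13.2
```

```bash
python3 -m crank '[[255,0.002,0,0.02,0],[255,0.003,0,0.04,0],[255,0.003,0,0.052,0],[255,0.003,0,0.057,0],[255,0.003,0,0.059,0],[255,0.003,0,0.059,0]]'
python3 -m crank '[[220,0,0,0,0],[180,0,0,0,0],[140,0,0,0,0],[60,0,0,0,0],[0,0,0,0,0],[0,0,0,-0.005,0],[0,0,0,-0.03,0],[0,0,0,-0.07,0],[0,0,0,-0.11,0],[0,0,0,-0.14,0],[0,0,0,-0.15,0],[0,0,0,-0.15,0]]'
python3 - <<'E'
from vis import *
cv2.imwrite('pics/w3.png',get_image('wrist')[:,:,::-1]);go(.653,.055,.16,66)
p=camera_params('wrist')
print(proj(p,(.598,.291,.004)),proj(p,(.598,.291,.034)))
E
```

```text
time_s: 13.95
ee_pos: [0.5986, 0.2908, 0.011]
ee_rot: [-3.14, 0.007, 1.015]
ft_force: [-0.6, 0.3, -1.7]
gripper_width: 0.0354
time_s: 15.45
ee_pos: [0.5993, 0.2916, 0.1609]
ee_rot: [-3.14, 0.007, 1.015]
ft_force: [-0.9, -0.7, -0.9]
gripper_width: 0.0871
shift [-0.1722  0.1708  0.001 ] turn -7.9 | pos [0.5989 0.2914 0.1599] yaw 58.1 w 0.087 t 15.5
[251.63552536 174.55782306] [251.37138879 182.54418476]
```

View pics/w3.png

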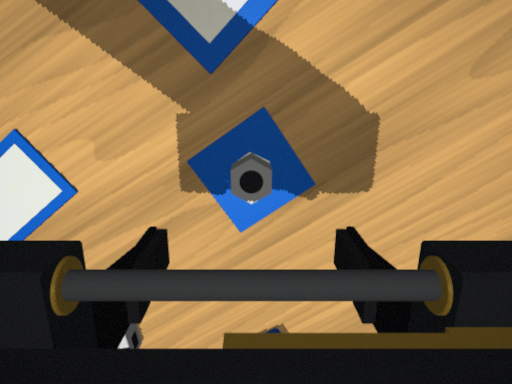

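Nut top is at (251,181) and the board centre about (252,171), so it sits well. Back to the stack.

```bash
python3 -m crank '[[0,-0.02,0.02,-0.01,-1],[0,-0.055,0.055,-0.02,-3],[0,-0.09,0.09,-0.04,-5],[0,-0.125,0.125,-0.04,-7],[0,-0.155,0.155,-0.04,-8],[0,-0.172,0.171,-0.04,-8],[0,-0.172,0.171,-0.04,-8],[0,-0.172,0.171,-0.04,-8]]'
python3 - <<'E'
from vis import *
im=get_image('wrist')[:,:,::-1];cv2.imwrite('pics/w4.png',im);go(.653,.055,.04,66)
p=camera_params('wrist');np.save('w4.npy',p,allow_pickle=True)
print(proj(p,(.653,.056,.066)),proj(p,(.6223,-.0359,.066)))
E
```

```text
time_s: 16.5
ee_pos: [0.653, 0.0568, 0.1998]
ee_rot: [-3.137, 0.008, 1.156]
ft_force: [-0.7, 0.4, -1.1]
gripper_width: 0.0871
shift [-0.0008  0.0015  0.1601] turn 0.3 | pos [0.6531 0.0572 0.2001] yaw 66.3 w 0.0868 t 16.55
[251.05756884 181.59888578] [145.07130242 190.58029838]
```

View pics/w4.png

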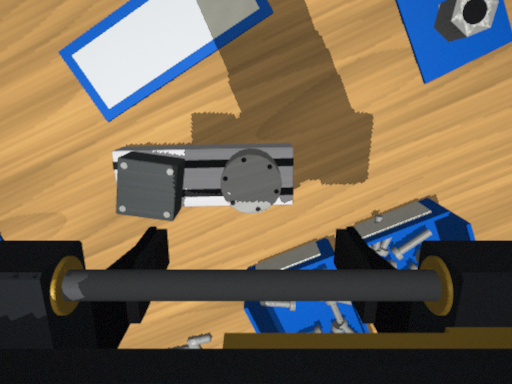

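Flange top centre is at (251,181) and block top at (145,190), both matching prediction. I'll grasp the flange.

```bash
python3 -m crank '[[0,0,0.001,0.04,0],[0,0,0.001,0.09,0],[0,0,0.001,0.13,0],[0,0,0.001,0.152,0],[0,0,0.001,0.162,0],[0,0,0.001,0.162,0],[255,0,0.001,0.162,0],[255,0,0.001,0.162,0],[255,0,0.001,0.162,0],[255,0,0.001,0.162,0],[255,0,0.001,0.162,0],[255,0,0.001,0.162,0]]'
python3 -m crank '[[255,0,0,0,0],[255,0,0,0,0],[255,0,0,-0.003,0],[255,0,0,-0.01,0],[255,0,0,-0.04,0],[255,0,0,-0.08,0],[255,0,0,-0.1,0],[255,0,0,-0.1,0]]'
python3 - <<'E'
from vis import *
go(.454,-.343,.10,66)
E
```

```text
time_s: 18.05
ee_pos: [0.6529, 0.0559, 0.0384]
ee_rot: [-3.137, 0.008, 1.156]
ft_force: [-1.8, -1.0, 3.2]
gripper_width: 0.0553
time_s: 19.05
ee_pos: [0.6544, 0.0565, 0.1395]
ee_rot: [-3.139, 0.006, 1.156]
ft_force: [0.8, -0.5, -3.5]
gripper_width: 0.0552
shift [-0.4461 -0.0225  0.0423] turn 0.3 | pos [0.6544 0.0565 0.1395] yaw 66.3 w 0.0552 t 19.05
```

```bash
python3 -m crank '[[255,-0.03,-0.0015,0,0],[255,-0.08,-0.004,0,0],[255,-0.135,-0.007,0,0],[255,-0.19,-0.009,0,0],[255,-0.245,-0.012,0,0],[255,-0.3,-0.015,0,0],[255,-0.35,-0.0175,0,0],[255,-0.4,-0.02,0.01,0],[255,-0.43,-0.022,0.03,0],[255,-0.446,-0.0225,0.05,0],[255,-0.446,-0.0225,0.06,0],[255,-0.446,-0.0225,0.06,0]]'
python3 - <<'E'
from vis import *
go(.454,-.343,.0128,66)
E
```

```text
time_s: 20.55
ee_pos: [0.4538, -0.3415, 0.081]
ee_rot: [-3.137, 0.006, 1.157]
ft_force: [-0.7, -0.3, -2.0]
gripper_width: 0.0552
shift [-0.0009  0.0011  0.0682] turn 0.3 | pos [ 0.4538 -0.3415  0.081 ] yaw 66.3 w 0.0552 t 20.55
```

```bash
python3 -m crank '[[255,-0.001,0.001,0.02,0],[255,-0.001,0.001,0.04,0],[255,-0.001,0.001,0.056,0],[255,-0.001,0.001,0.063,0],[255,-0.001,0.001,0.067,0],[255,-0.001,0.001,0.068,0],[255,-0.001,0.001,0.068,0]]'
python3 -m crank '[[180,0,0,0,0],[100,0,0,0,0],[50,0,0,0,0],[0,0,0,0,0],[0,0,0,0,0],[0,0,0,-0.005,0],[0,0,0,-0.03,0],[0,0,0,-0.07,0],[0,0,0,-0.11,0],[0,0,0,-0.14,0],[0,0,0,-0.15,0],[0,0,0,-0.15,0]]'
python3 - <<'E'
from vis import *
cv2.imwrite('pics/w5.png',get_image('wrist')[:,:,::-1]);go(.6223,-.036,.17,58)
p=camera_params('wrist')
print(proj(p,(.454,-.343,.004)),proj(p,(.454,-.343,.04)))
E
```

```text
time_s: 21.42
ee_pos: [0.4541, -0.3432, 0.0135]
ee_rot: [-3.137, 0.006, 1.157]
ft_force: [1.4, -0.4, -2.6]
gripper_width: 0.055
time_s: 22.92
ee_pos: [0.4551, -0.3427, 0.1634]
ee_rot: [-3.138, 0.006, 1.157]
ft_force: [-0.1, 0.5, -1.2]
gripper_width: 0.0871
shift [ 0.3479  0.0303 -0.0096] turn 8.3 | pos [ 0.4547 -0.3424  0.1626] yaw 66.3 w 0.0871 t 22.98
[251.26474888 174.48624916] [251.01394191 184.02957204]
```

View pics/w5.png

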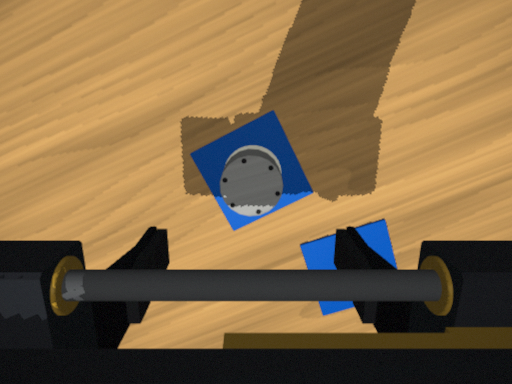

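The flange sits centred, with its top at (251,182) and the board centre about (252,172). Now the block.

```bash
python3 -m crank '[[0,0.03,0.003,-0.01,1],[0,0.085,0.007,-0.02,3],[0,0.14,0.012,-0.02,5],[0,0.195,0.017,-0.02,7],[0,0.25,0.022,-0.02,8],[0,0.3,0.026,-0.02,8.3],[0,0.335,0.029,-0.01,8.3],[0,0.348,0.03,-0.01,8.3],[0,0.348,0.03,-0.01,8.3],[0,0.348,0.03,-0.01,8.3]]'
python3 - <<'E'
from vis import *
im=get_image('wrist')[:,:,::-1];cv2.imwrite('pics/w6.png',im);go(.6223,-.036,.038,58)
p=camera_params('wrist');np.save('w6.npy',p,allow_pickle=True)
print(proj(p,(.6223,-.0359,.066)))
E
```

```text
time_s: 24.22
ee_pos: [0.6216, -0.038, 0.1707]
ee_rot: [-3.138, 0.007, 1.01]
ft_force: [-0.7, -0.7, -0.4]
gripper_width: 0.0872
shift [2.800e-03 1.000e-04 1.328e-01] turn -0.1 | pos [ 0.6216 -0.0379  0.1708] yaw 57.9 w 0.0868 t 24.27
[254.47518578 189.37742311]
```

View pics/w6.png

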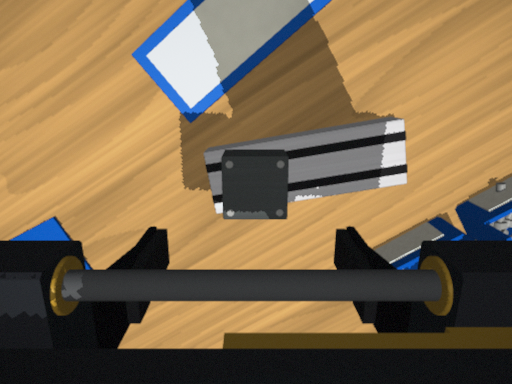

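The block's spots (230,164), (279,164), (279,213) and (231,213) are square to the jaws, and the centre (255,189) is as predicted.

```bash
python3 -m crank '[[0,0.003,0,0.04,0],[0,0.003,0,0.08,0],[0,0.003,0,0.11,0],[0,0.003,0,0.126,0],[0,0.003,0,0.133,0],[0,0.003,0,0.133,0],[255,0.003,0,0.133,0],[255,0.003,0,0.133,0],[255,0.003,0,0.133,0],[255,0.003,0,0.133,0],[255,0.003,0,0.133,0],[255,0.003,0,0.133,0]]'
python3 -m crank '[[255,0,0,0,0],[255,0,0,0,0],[255,0,0,-0.003,0],[255,0,0,-0.01,0],[255,0,0,-0.04,0],[255,0,0,-0.08,0],[255,0,0,-0.1,0],[255,0,0,-0.1,0]]'
python3 - <<'E'
from vis import *
go(.448,.342,.10,14,90)
print(sense()['joint_positions'].round(2))
E
```

```text
time_s: 25.78
ee_pos: [0.6224, -0.0358, 0.0379]
ee_rot: [-3.138, 0.007, 1.01]
ft_force: [-1.3, -0.1, 2.4]
gripper_width: 0.0542
time_s: 26.78
ee_pos: [0.6238, -0.0354, 0.139]
ee_rot: [-3.14, 0.005, 1.01]
ft_force: [0.1, -0.2, -4.0]
gripper_width: 0.0533
shift [ 0.2264 -0.3495  0.0385] turn 43.9 | pos [ 0.6238 -0.0354  0.139 ] yaw 57.9 w 0.0533 t 26.77
[-0.36  0.41  0.44  1.58 -0.18  1.19  1.12]
```

```bash
python3 -m crank '[[255,0.016,-0.025,0,3],[255,0.043,-0.066,0,8],[255,0.07,-0.108,0,14],[255,0.097,-0.15,0,20],[255,0.124,-0.191,0,26],[255,0.15,-0.232,0,32],[255,0.177,-0.273,0,38],[255,0.2,-0.31,0.01,43.9],[255,0.218,-0.337,0.03,43.9],[255,0.2264,-0.3495,0.05,43.9],[255,0.2264,-0.3495,0.06,43.9],[255,0.2264,-0.3495,0.06,43.9]]'
python3 - <<'E'
from vis import *
go(.448,.342,.0125,14,90)
E
```

```text
time_s: 28.28
ee_pos: [0.4478, 0.3402, 0.0772]
ee_rot: [3.137, 0.007, 0.243]
ft_force: [-0.1, -0.9, -3.8]
gripper_width: 0.0537
shift [ 0.001  -0.0019  0.0647] turn -0.1 | pos [0.4478 0.3402 0.0772] yaw 13.9 w 0.0537 t 28.27
```

```bash
python3 -m crank '[[255,0.001,-0.002,0.02,0],[255,0.001,-0.002,0.04,0],[255,0.001,-0.002,0.054,0],[255,0.001,-0.002,0.06,0],[255,0.001,-0.002,0.0635,0],[255,0.001,-0.002,0.0648,0],[255,0.001,-0.002,0.0648,0]]'
python3 -m crank '[[180,0,0,0,0],[100,0,0,0,0],[50,0,0,0,0],[0,0,0,0,0],[0,0,0,0,0],[0,0,0,-0.005,0],[0,0,0,-0.03,0],[0,0,0,-0.07,0],[0,0,0,-0.11,0],[0,0,0,-0.14,0],[0,0,0,-0.15,0],[0,0,0,-0.15,0]]'
python3 - <<'E'
from vis import *
cv2.imwrite('pics/w7.png',get_image('wrist')[:,:,::-1])
p=camera_params('wrist')
print(proj(p,(.448,.342,.004)),proj(p,(.448,.342,.04)))
p=np.load('w6.npy',allow_pickle=True).item()
q=[ray(p,c,.03) for c in((205,152),(404,118),(408,183),(217,213))]
print('w6',np.mean(q,0),q)
im=get_image('top')[:,:,::-1];cv2.imwrite('pics/top1.png',im[:,:,::-1]);p=camera_params('top')
i=im.astype(int);m=(i.max(2)-i.min(2)<35)
n,l,st,c=cv2.connectedComponentsWithStats(cv2.morphologyEx(m.astype(np.uint8),cv2.MORPH_CLOSE,np.ones((5,5))))
k=l[158,250];print(st[k],c[k])
ys,xs=np.nonzero(l==k);w=np.array([ray(p,(x,y),.03) for x,y in zip(xs,ys)]);print(w.mean(0),cv2.minAreaRect((w*1000).astype(np.float32)))
go(.6335,.008,.17,-24)
E
```

```text
time_s: 29.15
ee_pos: [0.4482, 0.3422, 0.0127]
ee_rot: [3.138, 0.006, 0.243]
ft_force: [-0.0, 0.1, -3.6]
gripper_width: 0.054
time_s: 30.65
ee_pos: [0.449, 0.3431, 0.1627]
ee_rot: [3.138, 0.006, 0.243]
ft_force: [0.2, 0.0, -0.3]
gripper_width: 0.0873
[251.35880426 174.03592953] [251.00897321 183.98234227]
w6 [0.6387833  0.01027086] [array([ 0.57780979, -0.06061657]), array([0.64489081, 0.10355404]), array([0.70037219, 0.08182715]), array([ 0.63206041, -0.0836812 ])]
[ 211  135   72   48 1632] [246.51715686 158.60968137]
[0.63625745 0.00770295] ((636.4093627929688, 8.3477783203125), (179.1414794921875, 63.804534912109375), 67.89141082763672)
shift [ 0.0992  0.3693 -0.0076] turn 37.9 | pos [0.4484 0.3426 0.1614] yaw 13.9 w 0.0869 t 30.75
```

View pics/w7.png

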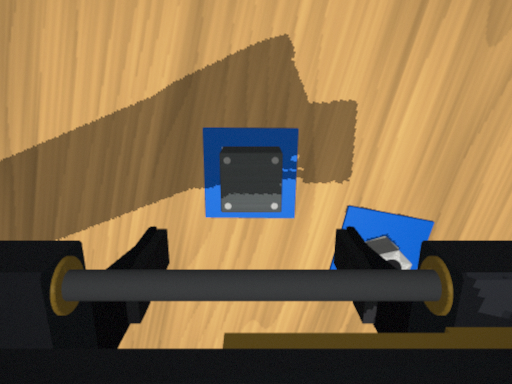

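The block is square on its board, with its top at (251,184) and the board centre at (251,172). Now the profile.

```bash
python3 - <<'E'
from vis import *
go(.637,.009,.17,-22.3)
E
python3 -m crank '[[0,0.008,0.03,-0.005,2],[0,0.02,0.08,-0.008,7],[0,0.035,0.13,-0.008,13],[0,0.05,0.18,-0.008,19],[0,0.062,0.23,-0.008,25],[0,0.075,0.28,-0.008,31],[0,0.088,0.325,-0.008,36],[0,0.099,0.355,-0.008,36],[0,0.102,0.369,-0.008,36],[0,0.102,0.369,-0.008,36],[0,0.102,0.369,-0.008,36]]'
python3 - <<'E'
from vis import *
im=get_image('wrist')[:,:,::-1];cv2.imwrite('pics/w8.png',im[:,:,::-1]);go(.637,.009,.007,-22.3)
p=camera_params('wrist');np.save('w8.npy',p,allow_pickle=True)
print(proj(p,(.637,.009,.03)))
E
```

```text
shift [ 0.1028  0.3692 -0.0076] turn 36.2 | pos [0.4484 0.3426 0.1614] yaw 13.9 w 0.0869 t 30.75
time_s: 32.12
ee_pos: [0.6357, 0.0105, 0.1702]
ee_rot: [3.133, 0.004, -0.384]
ft_force: [-0.2, 0.7, 0.6]
gripper_width: 0.0869
shift [ 0.0025 -0.0002  0.1633] turn 0.3 | pos [0.6358 0.0107 0.1703] yaw -22.0 w 0.087 t 32.17
[253.34951843 178.63128489]
```

View pics/w8.png

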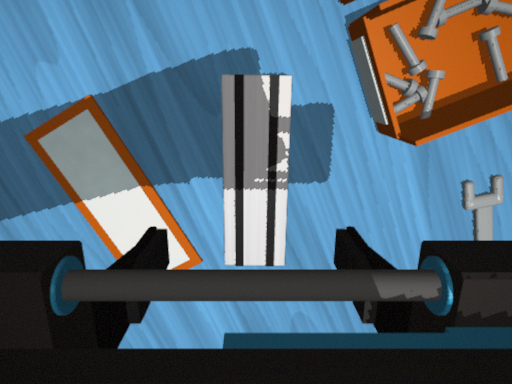

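Run:
```python
from vis import *
p=np.load('w8.npy',allow_pickle=True).item()
q=[ray(p,c,.03) for c in((222,75),(292,75),(286,265),(224,265))];c=np.mean(q,0)
print(c,q,[np.degrees(np.arctan2(*(q[a]-q[b])[::-1])) for a,b in((0,3),(1,2))],np.hypot(*(q[0]-q[3])),np.hypot(*(q[0]-q[1])))
go(*c,.007,-22.3)
# profile board by top + w1,w4 partially
im=cv2.imread('pics/top0.png')[:,:,::-1];print(blob(im,camera_params('top'),(237,212),.004))
```

```text
[0.63941178 0.00873783] [array([0.64588124, 0.10253272]), array([0.70051479, 0.08062407]), array([ 0.63427897, -0.08547436]), array([ 0.57697211, -0.06273111])] [np.float64(67.36560472452985), np.float64(68.25914538140947)] 0.17905473852629875 0.05886267340446618
shift [ 0.0048 -0.0008  0.1633] turn 0.3 | pos [0.6358 0.0107 0.1703] yaw -22.0 w 0.087 t 32.17
(array([0.49603862, 0.03075757]), ((496.0229797363281, 30.485008239746094), (59.0773811340332, 178.81268310546875), 7.186159610748291), np.int32(1519))
```

```bash
python3 -m crank '[[0,0.004,0,0.04,0],[0,0.004,0,0.09,0],[0,0.004,0,0.13,0],[0,0.004,0,0.15,0],[0,0.004,0,0.16,0],[0,0.004,0,0.163,0],[0,0.004,0,0.163,0],[255,0.004,0,0.163,0],[255,0.004,0,0.163,0],[255,0.004,0,0.163,0],[255,0.004,0,0.163,0],[255,0.004,0,0.163,0]]'
python3 -m crank '[[255,0,0,0,0],[255,0,0,0,0],[255,0,0,-0.003,0],[255,0,0,-0.01,0],[255,0,0,-0.03,0],[255,0,0,-0.05,0],[255,0,0,-0.06,0],[255,0,0,-0.06,0]]'
python3 - <<'E'
from vis import *
go(.4965,.031,.07,7.2)
E
```

```text
time_s: 33.67
ee_pos: [0.6384, 0.0083, 0.0074]
ee_rot: [3.134, 0.004, -0.384]
ft_force: [-1.0, 0.3, 2.3]
gripper_width: 0.0601
time_s: 34.67
ee_pos: [0.6394, 0.0087, 0.0686]
ee_rot: [3.135, 0.003, -0.384]
ft_force: [0.6, -0.5, -3.4]
gripper_width: 0.0598
shift [-0.1409  0.0328 -0.0008] turn -29.2 | pos [0.6394 0.0087 0.0686] yaw -22.0 w 0.0598 t 34.67
```

```bash
python3 -m crank '[[255,-0.015,0.003,0,-3],[255,-0.035,0.008,0,-7],[255,-0.06,0.014,0,-12],[255,-0.085,0.02,0,-17],[255,-0.11,0.026,0,-22],[255,-0.13,0.03,0,-26],[255,-0.141,0.033,0,-29.2],[255,-0.141,0.033,0,-29.2],[255,-0.141,0.033,0,-29.2]]'
python3 - <<'E'
from vis import *
cv2.imwrite('pics/w9.png',get_image('wrist')[:,:,::-1])
go(.4965,.031,.0118,7.2)
E
```

```text
time_s: 35.8
ee_pos: [0.4971, 0.0308, 0.0694]
ee_rot: [3.137, 0.005, 0.125]
ft_force: [0.2, -0.1, -3.9]
gripper_width: 0.0597
shift [-0.0002 -0.0006  0.0575] turn -0.0 | pos [0.497  0.0307 0.0693] yaw 7.2 w 0.0596 t 35.85
```

View pics/w9.png

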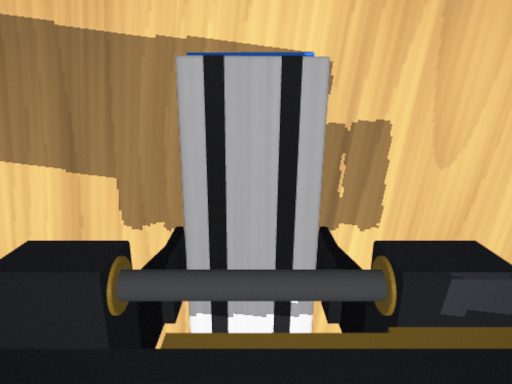

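The profile is held level and square. The board's far edge shows parallel above it at (187–313, 54). I'll lower it.

```bash
python3 -m crank '[[255,0,-0.0005,0.02,0],[255,0,-0.0005,0.038,0],[255,0,-0.0005,0.05,0],[255,0,-0.0005,0.055,0],[255,0,-0.0005,0.057,0],[255,0,-0.0005,0.0578,0],[255,0,-0.0005,0.0578,0]]'
python3 -m crank '[[180,0,0,0,0],[100,0,0,0,0],[50,0,0,0,0],[0,0,0,0,0],[0,0,0,0,0],[0,0,0,-0.005,0],[0,0,0,-0.03,0],[0,0,0,-0.07,0],[0,0,0,-0.11,0],[0,0,0,-0.15,0],[0,0,0,-0.2,0],[0,0,0,-0.2,0]]'
python3 - <<'E'
from vis import *
cv2.imwrite('pics/w10.png',get_image('wrist')[:,:,::-1])
cv2.imwrite('pics/top2.png',get_image('top')[:,:,::-1])
p=camera_params('wrist');np.save('w10.npy',p,allow_pickle=True)
go(.4965,.031,.0118,7.2)
E
```

```text
time_s: 36.72
ee_pos: [0.497, 0.0309, 0.0119]
ee_rot: [3.137, 0.004, 0.125]
ft_force: [0.2, 0.7, -3.8]
gripper_width: 0.0596
time_s: 38.22
ee_pos: [0.4998, 0.0321, 0.2158]
ee_rot: [3.138, -0.002, 0.125]
ft_force: [-0.5, 0.1, -0.7]
gripper_width: 0.0871
shift [-0.0007 -0.      0.2002] turn -0.0 | pos [0.4978 0.032  0.212 ] yaw 7.2 w 0.0865 t 38.33
```

View pics/w10.png

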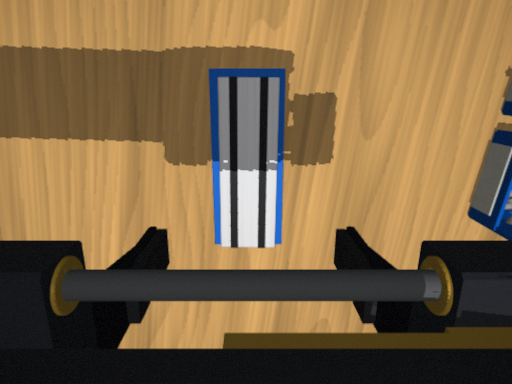

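View pics/top2.png

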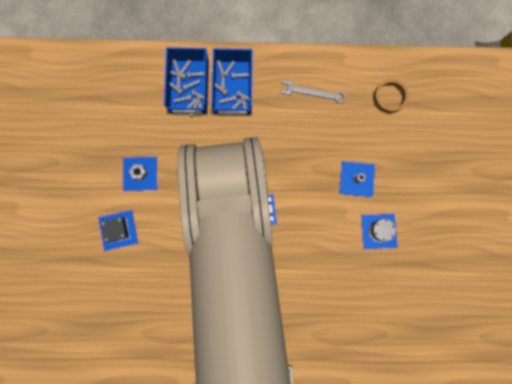

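Run:
```python
from vis import *
p=np.load('w10.npy',allow_pickle=True).item()
f=lambda C,z:np.mean([ray(p,c,z) for c in C],0)
print(f(((218,77),(277,77),(275,248),(221,248)),.034),f(((209,69),(286,69),(282,245),(215,245)),.004))
p=camera_params('top')
for n,c,z,b in(('nut',(138,171.5),.034,(.598,.291)),('bush',(361,177.5),.038,(.592,-.288)),('flange',(383,230),.04,(.454,-.343)),('block',(116,229.5),.04,(.448,.342))):print(n,ray(p,c,z),b)
```

```text
[0.49386476 0.03144365] [0.49383477 0.03038875]
nut [0.59710622 0.28674404] (0.598, 0.291)
bush [ 0.58965927 -0.28921722] (0.592, -0.288)
flange [ 0.45514681 -0.34219304] (0.454, -0.343)
block [0.44757379 0.33312737] (0.448, 0.342)
```

```bash
python3 -c "
from plant import *
print(hand_in())"
```

```text
the job is handed in; nothing more can be done
None
```

I took the stack apart in the order bush, nut, flange, block, profile, and set each part down on its own board. I handed in at about 38 s of robot time. No part was tipped, dropped or left touching the fingers as far as I could see, but the hand-in gave no verdict.

- **Wrist-camera checks:** after each release, every part was upright on its board.
    - The bush, nut, flange and block were within about 3 mm of the outline centre.
    - The profile was about 1 mm off and parallel to its outline.
    - The block was square to its board.
- **Disagreement:** rough readings by eye from the final top picture put the nut about 4 mm off, and the bush and flange under 3 mm. They put the block about 9 mm off in y. I blame the block's figure on its visible dark side face, because the close wrist view shows it centred to about 1–3 mm. I did not re-measure it.

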